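# Clear the rock trimming plate

### The job

This red rock billet lost a corner while it was being trimmed, so clear the trimming plate: first put the broken billet that lies on the plate into the red reject box. Then take the yellow scraper block and wipe all six rock chips off the plate's open edge into the blue catch pan, using the scraper and never your fingers on the chips, and stand the scraper, rubber edge down, back in its grey tray. Leave everything else on the bench where it is.

Things in the scene. Friction and masses are not known exactly. Their poses are not given: they have to be found in the camera images.
- plate: Fixed trimming stand with a flat pale enamel plate. Origin on the bench under the plate's centre, z up. The wiping surface is 50 mm above the origin and spans x -100 to +100, y -120 to +120 mm. Steel rims 12 mm higher than the surface (5 mm thick) border it at x = +100 and at y = -120 and +120 mm; the edge at x = -100 is open and faces the catch pan, so chips are wiped towards the plate's -x.
- pan: Blue open catch pan, fixed to the stand in front of the open edge and reaching 6 mm under it. Outside 100 (x) x 250 (y) x 42 mm tall, walls and floor 3 mm; origin under its centre, axes parallel to the plate's, lying at x = -144 mm in the plate's frame. Its rim is 8 mm below the wiping surface.
- billet: Loose red-brown rock slab, 46 (x) x 27 (y) x 18 mm, about 60 g, lying flat on the plate; origin at the centre of its underside. Its corner at +x, +y is broken off (13 mm along each side), so the two long sides are both sound from x = -23 to +10 mm: pinch it there across its 27 mm width. The chips begin 40 mm or more from its origin.
- reject_box: Fixed red open box, outside 160 (x) x 130 (y) x 60 mm tall, walls and floor 4 mm; origin under its centre. Two old rejects up to 16 mm high are stuck in its (+x, -y) and (-x, +y) corners; the middle is free.
- scraper: Loose yellow scraper block, about 0.24 kg, standing upright on its black rubber edge. Origin at the centre of its underside. The base is 24 (x) x 140 (y) x 32 mm high (its lowest 14 mm are rubber); above it rises a grip bar 22 (x) x 80 (y) mm, from 32 to 72 mm high: pinch that across its 22 mm thickness. Same both ways round.
- scraper_tray: Fixed grey shallow tray in which the scraper stands. Outside 66 (x) x 180 (y) x 11 mm, walls and floor 4 mm (inside 58 x 172 mm); origin under its centre. The scraper's length lies along the tray's y.
- chip1: Loose red-brown angular rock chip lying flat on the plate, about 26 x 20 mm, 10 to 13 mm high, 11 g; origin at the centre of its underside. Chips 1 to 6 are alike. At the start none lies with its origin beyond x = +50 mm or beyond y = +-96 mm in the plate's frame.
- chip2: Loose red-brown angular rock chip lying flat on the plate, about 26 x 20 mm, 10 to 13 mm high, 11 g; origin at the centre of its underside.
- chip3: Loose red-brown angular rock chip lying flat on the plate, about 26 x 20 mm, 10 to 13 mm high, 11 g; origin at the centre of its underside.
- chip4: Loose red-brown angular rock chip lying flat on the plate, about 26 x 20 mm, 10 to 13 mm high, 11 g; origin at the centre of its underside.
- chip5: Loose red-brown angular rock chip lying flat on the plate, about 26 x 20 mm, 10 to 13 mm high, 11 g; origin at the centre of its underside.
- chip6: Loose red-brown angular rock chip lying flat on the plate, about 26 x 20 mm, 10 to 13 mm high, 11 g; origin at the centre of its underside.
- nippers: Bystander, to be left alone: trimming nippers with two red handles, 160 mm long. Origin at its underside.
- bottle: Bystander, to be left alone: white plastic bottle, 68 mm across, 130 tall. Origin at its underside.
- jar: Bystander, to be left alone: amber jar, 72 mm across, 100 tall. Origin at its underside.
- dish: Bystander, to be left alone: white china dish, 90 mm across, 18 tall. Origin at its underside.
- lens: Bystander, to be left alone: hand lens, 52 mm round with a black handle. Origin at its underside.
- good_billet: Bystander, to be left alone: intact grey-green rock billet, 46 x 27 x 18 mm, in the white sample tray. Origin at its underside.

How it is judged:
On the way, in this order (a step that is already met when the one before it is completed fails the run):
1. the broken billet lies in the reject box, let go (x of billet in the frame of reject_box between -0.078 and 0.078 m and y of billet in the frame of reject_box between -0.063 and 0.063 m and z of billet in the frame of reject_box between -0.005 and 0.05 m and contact force between the fingers and billet below 0.05 N), for 0.2 s.
2. the gripped scraper is down on the plate with its rubber edge less than 8 mm above it (contact force between the fingers and scraper above 1 N and z of scraper in the frame of plate between 0.04 and 0.058 m and x of scraper in the frame of plate between -0.1 and 0.1 m and y of scraper in the frame of plate between -0.12 and 0.12 m), for 0.1 s.
3. all six chips lie in the catch pan (x of chip1 in the frame of pan between -0.05 and 0.05 m and y of chip1 in the frame of pan between -0.125 and 0.125 m and z of chip1 in the frame of pan between -0.005 and 0.036 m and x of chip2 in the frame of pan between -0.05 and 0.05 m and y of chip2 in the frame of pan between -0.125 and 0.125 m and z of chip2 in the frame of pan between -0.005 and 0.036 m and x of chip3 in the frame of pan between -0.05 and 0.05 m and y of chip3 in the frame of pan between -0.125 and 0.125 m and z of chip3 in the frame of pan between -0.005 and 0.036 m and x of chip4 in the frame of pan between -0.05 and 0.05 m and y of chip4 in the frame of pan between -0.125 and 0.125 m and z of chip4 in the frame of pan between -0.005 and 0.036 m and x of chip5 in the frame of pan between -0.05 and 0.05 m and y of chip5 in the frame of pan between -0.125 and 0.125 m and z of chip5 in the frame of pan between -0.005 and 0.036 m and x of chip6 in the frame of pan between -0.05 and 0.05 m and y of chip6 in the frame of pan between -0.125 and 0.125 m and z of chip6 in the frame of pan between -0.005 and 0.036 m), for 0.2 s.
At the end, for the whole second after the job is handed in: Billet inside the reject box, under 50 mm above the bench; all six chips inside the catch pan, under 36 mm above the bench; scraper at rest in its grey tray within 7 degrees of upright, underside under 9 mm above the bench, centre within 30 mm (x) and 40 mm (y) of the tray's (all of step 1 and all of step 3 and x of scraper in the frame of scraper_tray between -0.03 and 0.03 m and y of scraper in the frame of scraper_tray between -0.04 and 0.04 m and z of scraper in the frame of scraper_tray between -0.005 and 0.009 m and angle between scraper's own z axis and vertical below 0.12 rad and linear speed of each of scraper, billet below 0.02 m/s); the robot touches nothing.
It fails at once if the fingers push a chip (over 0.5 N) (contact force between the fingers and chip1 above 0.5 N or contact force between the fingers and chip2 above 0.5 N or contact force between the fingers and chip3 above 0.5 N or contact force between the fingers and chip4 above 0.5 N or contact force between the fingers and chip5 above 0.5 N or contact force between the fingers and chip6 above 0.5 N).
It fails at once if a bystander (nippers, bottle, jar, dish, lens, intact billet) is moved by more than 30 mm (distance of any of nippers, bottle, jar, dish, lens, good_billet from where it was at the start of the episode above 0.03 m).
It also fails if it takes over 72 s, if anything falls off the work surface, if the arm or the gripper's body presses on something with over 40 N, if the wrist force passes 120 N, or if a joint passes its speed limit or range.

### The arm

A 6-joint arm with a two-finger parallel gripper is mounted at the origin on the work surface. World frame = base frame: x ahead of the robot, y to its left, z up, the work surface at z = 0. Lengths are in m, angles in rad, forces in N, time in s.
With the tool pointing down it reaches from about 0.275 to 1 m from the base axis. Payload 8.4 kg.
Tool frame: the origin (TCP) lies on the centre line of the jaws, within the pads' length; the fingertips stand 17 mm ahead of it and the grasp point (between the pads) lies 2 mm behind it (bot.tcp_to_tips is the y of the fingertips in the tool frame, in m); y points along the fingers, z is the direction in which the jaws open and shut, and the axes are right-handed (so a half turn about y gives the same grasp; the last joint's range is limited). The gripper opens to 85 mm and grips with 20 to 120 N. Pads are 22 mm wide; open, the fingers measure 114 mm over their backs; the gripper's body (76 mm by 85 mm) begins 54 mm behind the grasp point. The pads swing forward as they close: fully open they stand 13 mm farther back than shut.
Start: joints at [-1.233, 0.353, 1.633, -0, 1.155, -0.002], TCP at [0.208, -0.589, 0.248] pointing down, gripper open.
Joint ranges: [-2.63, 2.63], [-0.92, 2.1], [0.06, 2.66], [-1.3, 4.44], [0, 2.69], [-3.02, 3.02]. Speed limits (rad/s): [2.22, 2.22, 2.79, 3.14, 3.14, 3.14].

### API

Orientations are given as a unit quaternion [x, y, z, w].
In Python, from workcell import bot, hand, kinematics, get_obs, vision, hand_in gives the robot as it stands. The module is installed in compiled form; this text tells all that it offers. Calls block until the motion is done:
- bot.reach(position, orientation): joint-space move of the TCP to a pose.
- bot.servo_line(position, ori=None, velocity=0.15): straight line of the TCP; ori=None keeps the orientation; velocity is the mean speed in m/s.
- bot.goto_joints(angles): joint-space move.
- hand.move_gripper(opening, strength=None): finger opening in m; strength is the grip in N (None keeps the last); returns when the fingers have stopped.
- bot.dwell(seconds).
- kinematics.solve_ik(position, orientation): joint angles nearest the present ones, or None.
- get_obs(): the state.
- vision.read_camera(name): name is "scene" or "top" or "wrist"; returns a dict with "frame" (400x640x3 uint8, red, green, blue), "intrinsics" (3x3 intrinsics, pixels), "dist" ([k1, k2, p1, p2, k3] as OpenCV has them; the pictures are not rectified), "view" (4x4, takes a point from world to camera coordinates). Camera axes: x right, y down, z forward; pixel columns grow to the right and rows downward; lengths in m; the calibration is good to about 2 mm. A picture is of the moment at which its call begins. There is no depth.
A pose or a line that the arm cannot do raises bot.IKError and nothing moves.
- hand_in(): hands the job in, once; it reports no verdict.
The state is a dict: "time_s": time; "joint_pos": joint angles; "joint_vel": joint speeds; "joint_efforts": joint torques, N m; "position": TCP position; "orientation": TCP orientation; "wrist_force": force on the tool from outside, world axes, zero at the start; "ft_torque": the same for the moment, N m; "gripper_width": finger opening in m.
Only numpy, scipy, OpenCV 4.12 (cv2) and the standard library are available. Lean on these libraries where they do the work, as an engineer would, in place of code of your own. Each camera call takes 0.05 s, during which the arm holds its last target. There are 200 camera calls.

## Working session

There is one attempt and no reset: what is moved stays moved. The work goes in short steps, each a Python script; the robot and the scene stay as the last script left them, time stands still between calls to the robot, and variables do not carry over. Pictures are saved under pics/ and viewed, about 8 in all and at most 12, crops included, and the job is handed in when it is done.

```bash
mkdir -p pics
python3 - <<'E'
from workcell import *
import cv2
for n in ("scene","top"):
    c=vision.read_camera(n); cv2.imwrite(f"pics/{n}0.png",c["frame"][:,:,::-1]); print(n,c["intrinsics"].tolist(),c["dist"],c["view"].round(3).tolist())
o=get_obs();print(o["time_s"],o["position"],o["orientation"])
E
```

```text
scene [[377.57463355699406, 0.0, 317.8852162867802], [0.0, 377.57463355699406, 208.06780134000942], [0.0, 0.0, 1.0]] [-0.00043435  0.          0.          0.          0.        ] [[-0.828, 0.561, -0.016, 0.446], [0.388, 0.552, -0.738, -0.167], [-0.405, -0.617, -0.674, 1.46], [0.0, 0.0, 0.0, 1.0]]
top [[382.7210754488358, 0.0, 322.25706878087317], [0.0, 382.7210754488358, 196.67514054404035], [0.0, 0.0, 1.0]] [-0.04349177  0.          0.          0.          0.        ] [[0.005, -1.0, 0.008, -0.02], [-0.99, -0.006, -0.138, 0.528], [0.138, -0.007, -0.99, 1.212], [0.0, 0.0, 0.0, 1.0]]
0.1 [ 0.20818215 -0.58888018  0.24764145] [-0.11963146  0.69736122 -0.69649044  0.11948515]
```

View pics/top0.png

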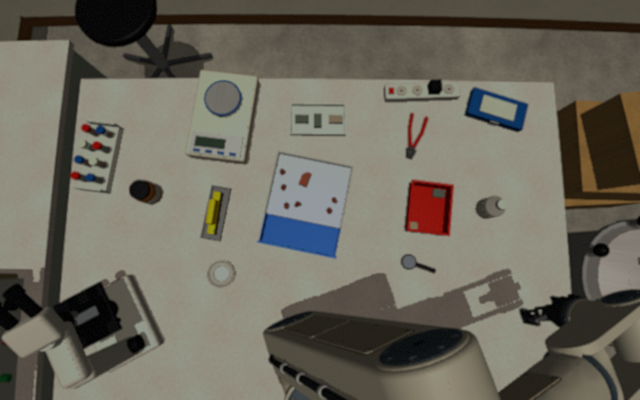

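View pics/scene0.png

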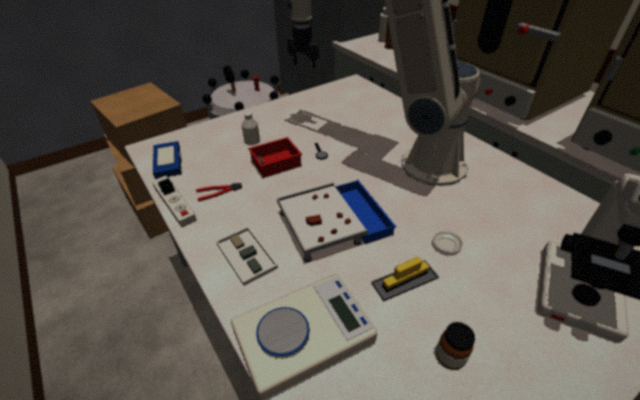

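Top view: the plate is around (310,190) with the pan below it. The scraper in its tray is at about (215,212), the reject box at (430,208) and the billet at (305,179). I'll enlarge the middle.

Run:
```python
import cv2
f=cv2.imread("pics/top0.png")
cv2.imwrite("pics/topc.png",cv2.resize(f[145:260,195:355],None,fx=5,fy=5,interpolation=cv2.INTER_CUBIC))
```

```text
(no output)
```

View pics/topc.png

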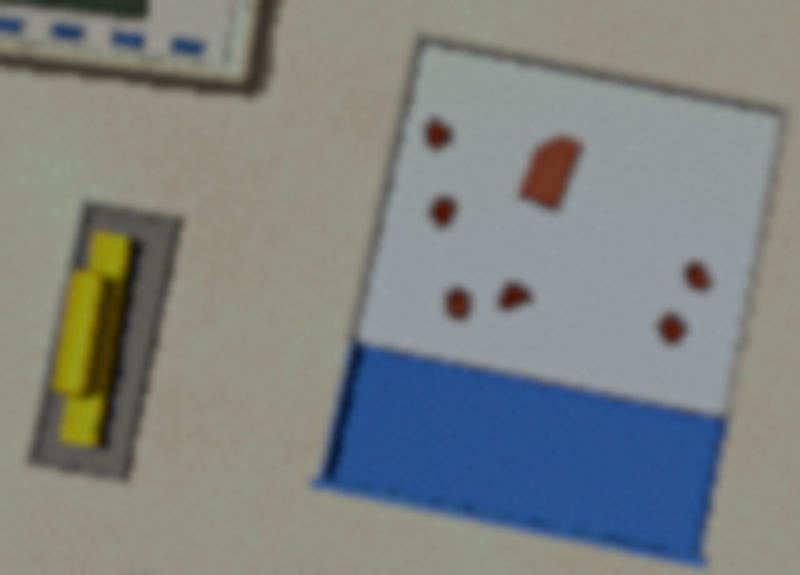

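Crop pixels:
- **Plate far corners:** (420,37) and (785,110)
- **Open edge:** (358,345) to (725,415)
- **Tray corners:** (87,203), (183,215), (130,480), (30,462)
- **Billet corners:** (520,195), (558,210), (582,145)

```bash
cat > h.py <<'E'
import numpy as np, cv2
from scipy.spatial.transform import Rotation as R
from workcell import bot,hand,kinematics,get_obs,vision,hand_in
def ray(c,pts,z):
    """pixels -> world points on the plane of height z"""
    pts=np.asarray(pts,float).reshape(-1,1,2)
    n=cv2.undistortPoints(pts,c["intrinsics"],c["dist"])[:,0]
    V=c["view"];o=-V[:3,:3].T@V[:3,3]
    d=np.c_[n,np.ones(len(n))]@V[:3,:3]
    return o+d*((z-o[2])/d[:,2])[:,None]
def proj(c,P):
    V=c["view"]
    return cv2.projectPoints(np.asarray(P,float).reshape(-1,1,3),cv2.Rodrigues(V[:3,:3])[0],V[:3,3],c["intrinsics"],c["dist"])[0][:,0]
def down(a):
    """tool down, jaws opening along world direction angle a"""
    z=np.array([np.cos(a),np.sin(a),0]);y=np.array([0,0,-1.])
    return R.from_matrix(np.c_[np.cross(y,z),y,z]).as_quat()
def best(p,a):
    """of the two equal grasps the one with the smaller last-joint angle"""
    s=[(abs(j[5]),q) for q in (down(a),down(a+np.pi)) if (j:=kinematics.solve_ik(p,q)) is not None]
    return min(s,key=lambda t:t[0])[1]
def fr(o,a,p): # frame point to world xy
    return np.asarray(o)+np.array([[np.cos(a),-np.sin(a)],[np.sin(a),np.cos(a)]])@np.asarray(p)
E
python3 - <<'E'
from h import *
c=vision.read_camera("top")
k=lambda p:(np.array(p)+.5)/5-.5+[195,145]
np.set_printoptions(precision=4,suppress=True)
far=ray(c,k([(420,37),(785,110)]),.062)[:,:2];op=ray(c,k([(358,345),(725,415)]),.05)[:,:2]
print("plate corners",far,op, np.linalg.norm(far[0]-far[1]),np.linalg.norm(op[0]-op[1]),np.linalg.norm(far-op,axis=1))
pc=(far.sum(0)+op.sum(0))/4; dx=far.sum(0)-op.sum(0); dy=far[0]+op[0]-far[1]-op[1]
print("plate",pc,np.arctan2(dx[1],dx[0]),np.arctan2(-dy[0],dy[1]))
t=ray(c,k([(87,203),(183,215),(130,480),(30,462)]),.011)[:,:2]
d=t[0]+t[1]-t[2]-t[3];print("tray",t.mean(0),np.arctan2(d[1],d[0]),np.linalg.norm(d)/2,np.linalg.norm(t[0]-t[1]))
s=ray(c,k([(83,272),(110,280),(92,395),(54,388)]),.072+.004)[:,:2];print("bar",s,s.mean(0))
b=ray(c,k([(520,195),(558,210),(582,145)]),.068)[:,:2];print("billet",b,(b[0]+b[2])/2,np.linalg.norm(b[0]-b[1]),np.linalg.norm(b[2]-b[1]))
d=b[2]-b[1];print(np.arctan2(d[1],d[0]))
r=ray(c,[(409,180),(453,181),(450,235),(406,233)],.06)[:,:2];print("box",r,r.mean(0))
ch=ray(c,k([(437,134),(442,211),(458,303),(514,296),(697,277),(671,328)]),.056)[:,:2]
a=np.arctan2(dx[1],dx[0]);Q=np.array([[np.cos(a),-np.sin(a)],[np.sin(a),np.cos(a)]])
print("chips in plate",(ch-pc)@Q)
E
```

```text
plate corners [[ 0.6699  0.1257]
 [ 0.6229 -0.1113]] [[ 0.47    0.1626]
 [ 0.4264 -0.0728]] 0.24161183919838577 0.23937701092864225 [0.2033 0.2002]
plate [0.5473 0.026 ] -0.18805892831716625 -0.1893899564798393
tray [0.4767 0.3344] -0.16645288808216602 0.1770906933964993 0.06530006898815222
bar [[0.5128 0.3342]
 [0.5078 0.3168]
 [0.4351 0.3251]
 [0.4393 0.3492]] [0.4737 0.3313]
billet [[0.565  0.0589]
 [0.5555 0.0346]
 [0.5978 0.0196]] [0.5814 0.0393] 0.02618533007240028 0.04489667414265064
-0.3393248386236905
box [[ 0.5805 -0.2972]
 [ 0.5782 -0.441 ]
 [ 0.4036 -0.424 ]
 [ 0.4096 -0.2831]] [ 0.493  -0.3613]
chips in plate [[ 0.0421  0.0975]
 [-0.0067  0.0839]
 [-0.0632  0.0616]
 [-0.0518  0.0273]
 [-0.0172 -0.0854]
 [-0.0527 -0.0752]]
```

Run:
```python
from h import *
a=-.339; p=[*fr([.5814,.0393],a,[-.006,0]),.20]
bot.reach(p,best(p,a+np.pi/2)); hand.move_gripper(.05,40)
c=vision.read_camera("wrist"); f=c["frame"][:,:,::-1].copy()
cv2.imwrite("pics/w1.png",f)
o=get_obs();print(o["time_s"],o["joint_pos"],o["position"],p)
q=proj(c,[[*fr([.5814,.0393],a,v),.068] for v in [(-.023,-.0135),(-.023,.0135),(.01,.0135),(.023,-.0135)]]);print(q)
np.savez("w1.npz",**c)
```

```text
3.2333 [ 6.89210626e-02  3.30508894e-01  1.78368322e+00 -4.73127522e-05
  1.02739355e+00 -1.16278342e+00] [0.57574462 0.04123423 0.20000372] [np.float64(0.5757414739128743), np.float64(0.04129526502533328), 0.2]
[[298.67131829 175.07714552]
 [334.4472457  175.0865407 ]
 [333.82751245 216.52799071]
 [299.49755349 232.07618632]]
```

View pics/w1.png

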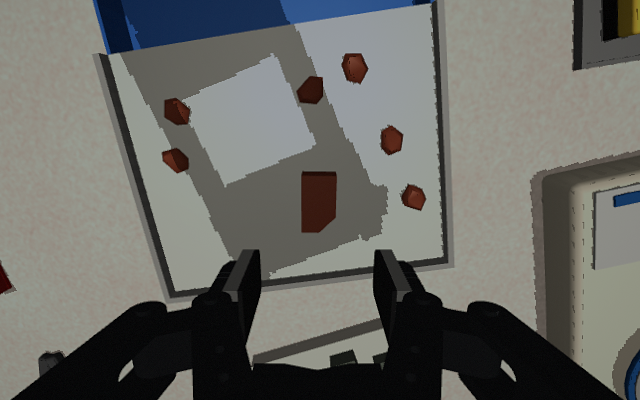

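Wrist view: billet edges are at columns 302–336 and rows 173–232, within 2 px (about 1.5 mm) of the prediction. I'll grasp it.

```bash
python3 - <<'E'
from h import *
p=np.array(get_obs()["position"])
bot.servo_line([p[0],p[1],.070],velocity=.12)
hand.move_gripper(.0,40); print("w",get_obs()["gripper_width"])
bot.servo_line([p[0],p[1],.19],velocity=.15); print("w",get_obs()["gripper_width"])
b=[.493,-.361]; q=best([*b,.19],-.09+np.pi/2)
bot.reach([*b,.19],q); bot.servo_line([*b,.034],velocity=.15)
hand.move_gripper(.05); bot.dwell(.2); bot.servo_line([*b,.2],velocity=.25)
s=[.475,.332]; a=-.166
w=[*s,.26]; bot.reach(w,best(w,a+np.pi/2)); hand.move_gripper(.06)
c=vision.read_camera("top");cv2.imwrite("pics/t2.png",cv2.resize(c["frame"][160:260,380:480,::-1],None,fx=4,fy=4))
c=vision.read_camera("wrist");cv2.imwrite("pics/w2.png",c["frame"][:,:,::-1]); 
o=get_obs();print(o["time_s"],o["position"])
print(proj(c,[[*fr(s,a,v),.076] for v in [(-.04,-.011),(-.04,.011),(.04,.011),(.04,-.011)]]))
print(proj(c,[[*fr([.4767,.3344],a,v),.011] for v in [(-.09,-.033),(-.09,.033),(.09,.033),(.09,-.033)]]))
E
python3 -c "
import cv2,numpy as np
a=cv2.imread('pics/w2.png');b=cv2.imread('pics/t2.png');cv2.imwrite('pics/m2.png',np.vstack([cv2.resize(a,(640,400)),np.pad(b[100:300],((0,0),(0,240),(0,0)))]))"
```

```text
w 0.02581426785525915
w 0.025750016147713724
13.0417 [0.47512725 0.33183081 0.2599935 ]
[[304.17788501 136.98278545]
 [329.17294386 136.98064168]
 [328.32958902 222.68336436]
 [305.02651656 222.68838856]]
[[286.96844085  82.45650684]
 [351.48089585  82.4659684 ]
 [347.22998469 245.23882246]
 [290.60633023 245.25564151]]
```

View pics/m2.png

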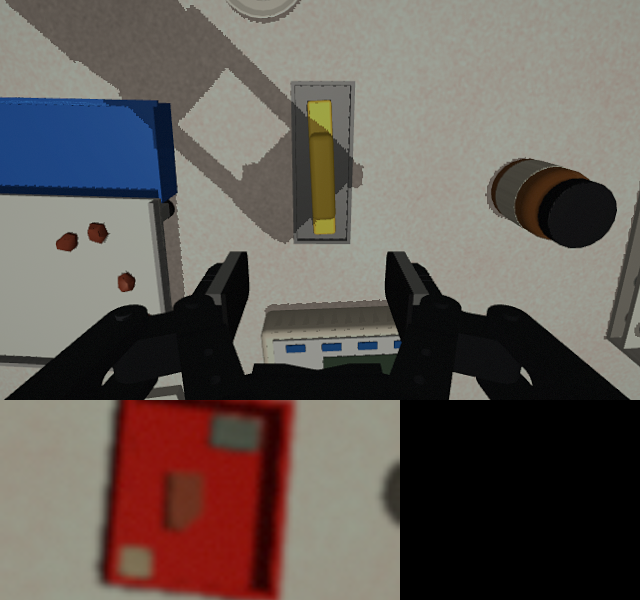

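The billet lies in the box. In the wrist view the tray spans columns 291–355 and rows 82–242, and the bar spans columns 309–335 and rows 133–218. That puts the tray about 4 mm to +y of my estimate and the bar turned about 0.03 rad. I'll cross-check the plate from the first wrist picture, then grip the scraper.

Run:
```python
from h import *
c=dict(np.load("w1.npz")); P=[.5473,.026]
far=ray(c,[(452,266),(171,297)],.062)[:,:2];op=ray(c,[(433,5),(101,54)],.062)[:,:2]
dx=far.sum(0)-op.sum(0);d=far[0]-far[1];print("plate wrist",far,op,(far.sum(0)+op.sum(0))/4,np.arctan2(dx[1],dx[0]),np.arctan2(-d[0],d[1]))
a=-.136; s=fr([.475,.332],-.166,[-.004,.0055]); q=best([*s,.15],a+np.pi/2)
bot.reach([*s,.15],q); bot.servo_line([*s,.062],velocity=.12)
hand.move_gripper(0,80); o=get_obs(); print("w",o["gripper_width"],o["wrist_force"],s)
bot.servo_line([*s,.18],velocity=.12); o=get_obs();print("w",o["gripper_width"],o["wrist_force"],o["time_s"])
c=vision.read_camera("scene");cv2.imwrite("pics/s3.png",cv2.resize(c["frame"][120:320,270:540,::-1],None,fx=2.9,fy=2.9))
```

```text
plate wrist [[ 0.6719604   0.12797669]
 [ 0.62028713 -0.10792082]] [[ 0.47520916  0.16127683]
 [ 0.42658352 -0.06905425]] [0.54851005 0.02806961] -0.18276475990150598 -0.21564363926450952
w 0.021115244661602944 [-1.9918998  -0.31767975  6.20845167] [0.4719638  0.33808535]
w 0.020614073085558023 [ 0.00658954 -0.15755425 -2.97519107] 16.0083
```

View pics/s3.png

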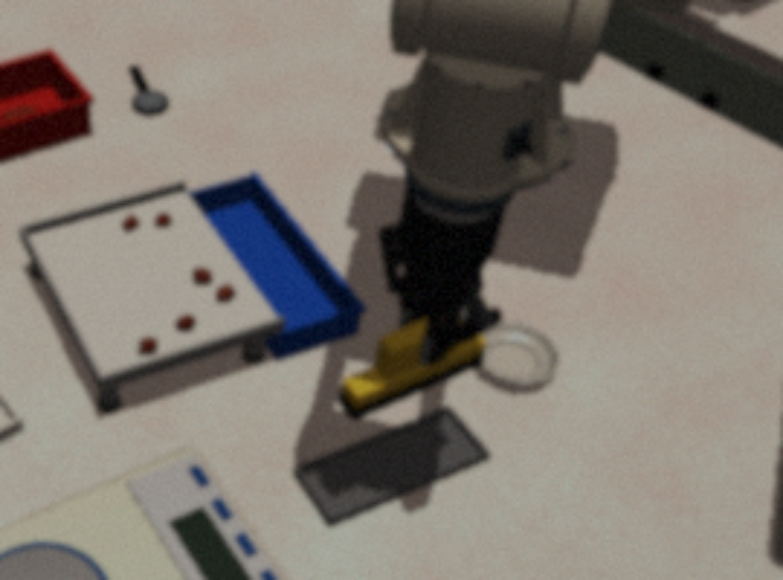

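The scraper is lifted out of the tray and hangs level. The base's left end is near (345,395) and its right end near (487,340). I'll check for an along-bar offset by projection.

Run:
```python
from h import *
c=vision.read_camera("scene");s=[.47196,.33809];a=-.136
for v,z in [((.07,-.012),.032),((.07,.012),.032),((.07,.012),0),((-.07,.012),.032),((-.07,.012),0),((.04,.011),.072),((-.04,.011),.072)]:
    print(v,z,((proj(c,[[*fr(s,a,v),.122+z]])-[270,120])*2.9).round(0))
f=c["frame"][205:275,380:460,::-1];cv2.imwrite("pics/s4.png",cv2.resize(f,None,fx=8,fy=8,interpolation=cv2.INTER_CUBIC))
```

```text
(0.07, -0.012) 0.032 [[342. 376.]]
(0.07, 0.012) 0.032 [[358. 395.]]
(0.07, 0.012) 0 [[353. 419.]]
(-0.07, 0.012) 0.032 [[489. 340.]]
(-0.07, 0.012) 0 [[482. 364.]]
(0.04, 0.011) 0.072 [[393. 350.]]
(-0.04, 0.011) 0.072 [[470. 319.]]
```

View pics/s4.png

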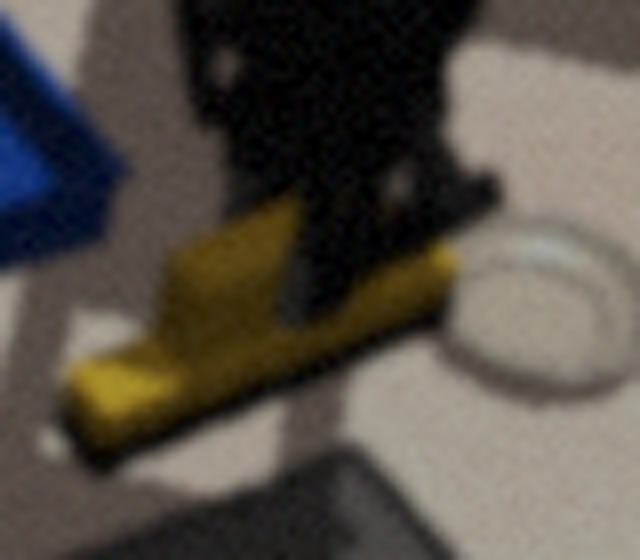

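Scraper end corners are at about (110,412) and (455,258), against predictions of (107,410) and (469,258), so the grip is centred. Now I'll wipe.

```bash
cat > wipe.py <<'E'
from h import *
P=[.548,.027];A=-.189
def wipe(y,x0=.075,x1=-.109):
    X=lambda x,z:[*fr(P,A,[x,y]),z]
    q=best(X(x0,.19),A); bot.reach(X(x0,.19),q)
    bot.servo_line(X(x0,.1095),velocity=.1); o=get_obs();print("down",o["wrist_force"],o["gripper_width"]); bot.dwell(.15)
    bot.servo_line(X(-.06,.1095),velocity=.07); bot.servo_line(X(x1,.1095),velocity=.05)
    bot.dwell(.2); o=get_obs();print("end",o["wrist_force"],o["gripper_width"],o["time_s"])
    bot.servo_line(X(x1,.19),velocity=.15)
E
python3 - <<'E'
from wipe import *
wipe(.045); wipe(-.045)
p=[*fr(P,A,[.06,-.05]),.25]; bot.reach([.475,.336,.2],best([.475,.336,.2],-.166+np.pi/2))
c=vision.read_camera("top");cv2.imwrite("pics/t5.png",cv2.resize(c["frame"][145:260,195:355,::-1],None,fx=5,fy=5,interpolation=cv2.INTER_CUBIC))
print(get_obs()["time_s"])
E
```

```text
down [-0.16784947 -0.4575303  -2.89129509] 0.021366101023943568
end [ 0.57242237 -0.3285493  -2.64870887] 0.02097730200559372 21.85
down [ 0.73818499  0.24002754 -3.37841491] 0.020970048942005957
end [-0.02213639 -0.52010039 -3.21239252] 0.021024946297887887 27.8833
29.8833
```

View pics/t5.png

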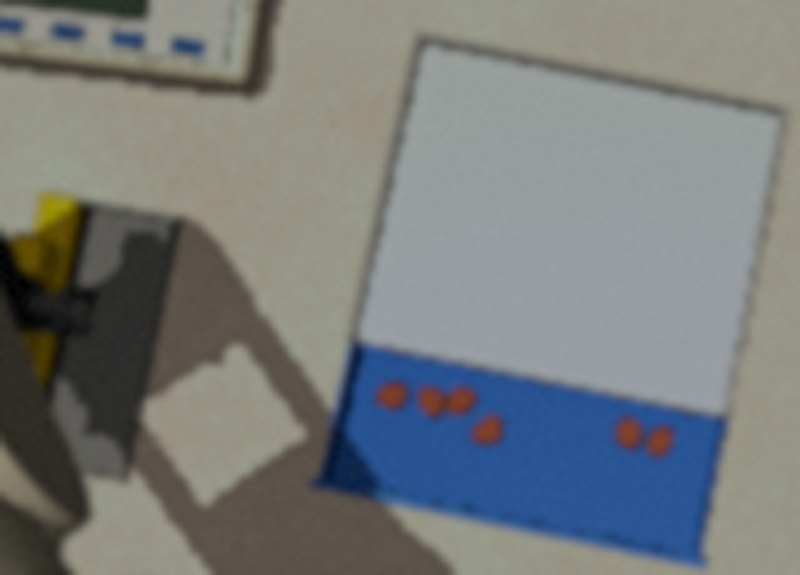

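All six chips are in the pan, at (392,395), (432,402), (460,400), (488,430), (628,433) and (660,440), and the plate is clear. Next I'll return the scraper.

Run:
```python
from h import *
t=[.477,.3375]
bot.servo_line([*t,.1],velocity=.12); bot.servo_line([*t,.0625],velocity=.04); bot.dwell(.2)
print(get_obs()["wrist_force"])
hand.move_gripper(.06); bot.dwell(.2); bot.servo_line([*t,.26],velocity=.15); bot.dwell(.3)
c=vision.read_camera("wrist");cv2.imwrite("pics/w6.png",c["frame"][:,:,::-1])
bot.goto_joints([-1.233,.353,1.633,0,1.155,-.002]); bot.dwell(.3)
c=vision.read_camera("top");cv2.imwrite("pics/t6.png",c["frame"][:,:,::-1]);a=cv2.imread("pics/w6.png")
cv2.imwrite("pics/m6.png",np.vstack([a[50:300],np.pad(cv2.resize(c["frame"][70:280,120:510,::-1],None,fx=1.64,fy=1.64,interpolation=cv2.INTER_CUBIC),((0,0),(0,0),(0,0)))]))if 0 else cv2.imwrite("pics/m6.png",np.vstack([a[50:300],cv2.resize(c["frame"][80:280,120:520,::-1],(640,320),interpolation=cv2.INTER_CUBIC)]))
o=get_obs();print(o["time_s"],o["wrist_force"])
```

```text
[-3.66503989 -1.85668075  5.08751517]
38.3417 [-0.18455444 -0.48989167  0.26645934]
```

View pics/m6.png

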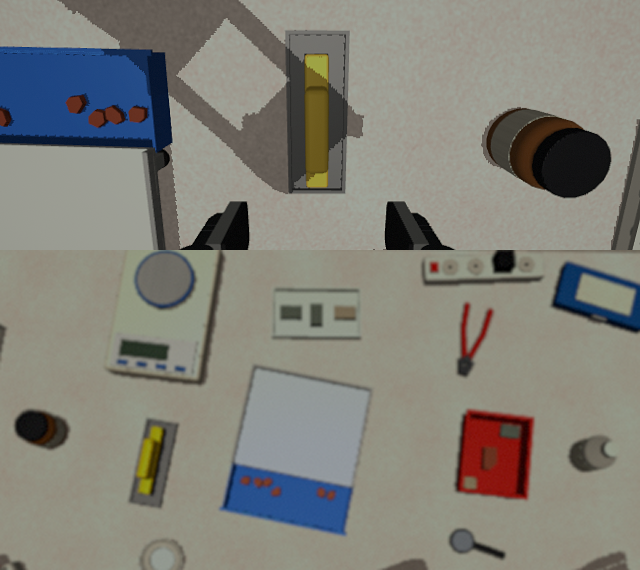

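The scraper stands centred in its tray: bar at columns 305–328, tray at 288–348. The six chips are in the pan, the billet is in the box at (489,457), and nothing else has moved. Handing in.

```bash
python3 -c "
from workcell import hand_in; print(hand_in())"
```

```text
the job is handed in; nothing more can be done
None
```

The job is done and handed in. I put the broken billet in the reject box, wiped all six chips into the catch pan in two strokes of the gripped scraper, and stood the scraper back in its tray. It took about 38 s of the 72 s allowed.

- **Final pictures:** these were taken with the arm back at its start pose. They show the billet in the middle of the box, six chips in the pan, a clear plate, and the scraper upright and centred in its tray. None of the bystanders appears to have moved. No check failed, and the hand-in reports no verdict.
- **Disagreements:** the top and wrist cameras differed by 2–4 mm on the plate and tray positions. I used values between the two, and that was well within the clearances.
- **Contact forces:** these stayed low. The largest wrist force I printed was about 7 N, when setting the scraper down, but I did not log forces throughout.

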